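Touch calibration of a bonded display with a sprung stylus

ROBOT

A 6-joint arm with a two-finger parallel gripper is mounted at the origin on a cart in front of the work surface, level with it; the furniture and walls round the work are solid. World frame = base frame: x ahead of the robot, y to its left, z up, the work surface at z = 0. Lengths are in mm, angles in rad, forces in N, time in s.
With the tool pointing down it reaches from about 325 to 900 mm from the base axis. Payload 3.5 kg.
Tool frame: the origin (TCP) lies at the very end of the fingers, on their centre line; the grasp point (between the pads) lies 19 mm behind it; z points along the fingers, y is the line along which they close (so a half turn about z gives the same grasp; the last joint's range is limited). The gripper opens to 85 mm and grips with 20 to 120 N. Pads are 22 mm wide; open, the fingers measure 114 mm over their backs; the gripper's body (76 mm by 85 mm) begins 54 mm behind the grasp point. The pads swing forward as they close: fully open they stand 13 mm farther back than shut.
Start: joints at [-1.366, 0.276, -0.026, 1.268, 0, 1.467], TCP at [189.34, -595.628, 231.313] pointing down, gripper open.
Joint ranges: [-3.12, 3.12], [-0.85, 1.88], [-1.08, 1.24], [-1.95, 2.15], [-1.57, 1.53], [-3.14, 3.14]. Speed limits (rad/s): [2.57, 2.57, 3.14, 3.14, 3.14, 3.14].

INTERFACE

Orientations are given as a 3x3 rotation matrix whose columns are the frame's x, y, z axes.
In Python, from workcell import readout, vision, robot gives the robot as it stands.
- The arm moves only by the tool step_arm, never from a script. Its argument "commands" is a list of rows, each a list of 3 entries, a list of its own where there are three numbers: the shift along the tool's x, y, z in m, then the turn about the tool's z in units of 8 degrees (1.0 is 8 degrees), then the opening, from -1 (shut) to 1 (fully open). In form: [[[x, y, z], roll, hand], ...]. A call has 1 to 5 rows; each row is the pose to reach, as a shift and turn from the pose commanded when the call began, along the tool's axes at that moment; what a row does not reach only later rows make up. A row lasts 1/8 s, in which the tool goes at most 62.5 mm and 10.7 degrees, less where a joint would pass 70% of its speed; a pose out of reach is approached as far as the arm can. A call with a gripper value outside its range is refused whole. The fingers move at their own pace and stop on an object; "newtons" is the grip in N (left out, the last holds). Time passes only in rows, so rows that repeat a pose let the fingers close. It gives the time, the measured TCP pose, the force, the opening and the grip force at its end, in the units of the state.
- readout.get_obs(): the state, without advancing time (a new reading comes with each control period).
- vision.get_image(name): name is "scene" or "top" or "wrist"; returns a dict with "color" (400x640x3 uint8, blue, green, red), "range_z" (400x640 float32, mm along the optical axis (not along the pixel's ray), 0 where there is no reading), "fovy" (degrees; the focal length in pixels is half the picture's height over the tangent of half this angle, whatever the lens; pixels are square), "cx", "cy" (the principal point, pixels), "R" (3x3) and "t" (3): a world point X has camera coordinates R X + t. Camera axes: x right, y down, z forward; pixel columns grow to the right and rows downward; lengths in mm; the calibration is good to about 2 mm. A picture is of the moment at which its call begins.
- robot.close_job(): hands the job in; it is judged then, once.
The state is a dict: "time_s": time; "qpos": joint angles; "qvel": joint speeds; "tau": joint torques, N m; "tcp_pos": TCP position; "tcp_rot": TCP orientation; "contact_force": force on the tool from outside, world axes, zero at the start; "wrist_torque": the same for the moment, N m; "finger_gap": finger opening in mm; "finger_force": force on a finger pad.
Only numpy, scipy, OpenCV 4.12 (cv2) and the standard library are available. Lean on these libraries where they do the work, as an engineer would, in place of code of your own. Each camera call takes 0.05 s, during which the arm holds its last target. There are 200 camera calls.

TASK

The display is showing its touch calibration picture. Take the stylus out of its stand and touch the three targets on the glass with its tip in their order - the one with one ring, then two rings, then three rings - each inside its innermost ring, lightly and for about a second, with nothing touching the glass anywhere else. Then slide the stylus back into the tube of its stand, fully home, and let go of it, leaving the things around undisturbed.

Things in the scene. Friction and masses are not known exactly. Their poses are not given: they have to be found in the camera images.
- stylus: Round stylus 171 mm long, 90 g, upright in its stand at the start, tip down. Origin on its axis at the end of the unpressed tip; z runs up to the grip end. Along z: rubber nose 9 mm in diameter, 0 to 10 mm; cone from 14 (10 mm across) to 32 mm; aluminium barrel 17.6 mm in diameter to 100 mm; black collar 28 mm in diameter, 100 to 107 mm; black grip 20 mm in diameter, 107 to 171 mm.
- stylus_grip (a point): Point on the stylus axis in the middle of the grip, 142 mm from the tip and 29 mm below the grip end: take it here across the 20 mm diameter, fingers from above.
- stylus_point (a point): The very end of the stylus's rubber nose, on its axis; moves with the nose when it is pressed in.
- stylus_nose (a joint): How far the sprung nose is pushed into the barrel, in m: 0 free, 0.010 all the way in. It starts to give at about 1.3 N and is all the way in at about 4 N.
- stylus_collar (a point): Point on the stylus axis in the plane of the underside of the collar, 100 mm from the tip. Fully home in the stand, the collar rests on the mouth of the tube.
- stand: Stylus stand, fixed: round dark steel foot 86 mm in diameter and 12 mm high with an upright aluminium tube 30 mm in outer and 21.6 mm in inner diameter, open at the top. Origin under the centre of the foot; z up.
- stand_mouth (a point): Centre of the mouth of the stand's tube, 118 mm above the bench.
- display: Flat display 328 x 224 x 17 mm, fixed, lying face up with its black glass 24 mm above the bench. Origin at the centre of its underside (17 mm below the glass); x along the 328 mm side, y along the 224 mm side, z up.
- target_1: Target with one ring on the glass: pale centre dot and one pale ring, 23 mm in diameter (line 3 mm wide). Origin at its centre, on the glass.
- target_2: Target with two rings: as before, with a second ring 41 mm in diameter round the 23 mm one. Origin at its centre, on the glass.
- target_3: Target with three rings: 23, 41 and 59 mm in diameter. Origin at its centre, on the glass.
- wipe_pack: Bystander: pale pack of wipes 65 x 100 x 46 mm, left of the display. Origin at the centre of its underside.
- uv_meter: Bystander: hand-held grey meter with buttons, 105 x 58 x 23 mm, lying left of the display. Origin at the centre of its underside.
- tape_roll: Bystander: roll of amber tape 60 mm in diameter and 12 mm high, lying flat behind the display on the left. Origin at the centre of its underside.
Things that resemble listed ones, but are neither listed nor needed, are in the scene too. Of the things like the stand, leave any that is red or yellow; of the rest the larger one is meant.

How it is judged (in metres and radians):
On the way, in this order (a step that is already met when the one before it is completed fails the run):
1. the stylus tip rests on the glass inside the ring of the one-ring target (contact force between stylus and display above 0.4 N and horizontal distance between stylus_point and target_1 below 0.0105 m and distance between stylus_point and target_1 below 0.013 m), for 0.3 s.
2. the stylus tip rests on the glass inside the innermost ring of the two-ring target (contact force between stylus and display above 0.4 N and horizontal distance between stylus_point and target_2 below 0.0105 m and distance between stylus_point and target_2 below 0.013 m), for 0.3 s.
3. the stylus tip rests on the glass inside the innermost ring of the three-ring target (contact force between stylus and display above 0.4 N and horizontal distance between stylus_point and target_3 below 0.0105 m and distance between stylus_point and target_3 below 0.013 m), for 0.3 s.
At the end, for the whole second after the job is handed in: The stylus is back in the tube of its stand and at rest, its collar within 6 mm of the mouth of the tube, upright within 0.08 rad, after the three targets were each touched for at least 0.3 s within 10.5 mm of their centres, in the order one, two, three rings (distance between stylus_collar and stand_mouth below 0.006 m and angle between stylus's own z axis and vertical below 0.08 rad and linear speed of stylus below 0.02 m/s).
It fails at once if the stylus presses on the display with more than 15 N (contact force between stylus and display above 15 N).
It fails at once if the stylus touches the display more than 22 mm away from every target's centre (contact force between stylus and display above 0.3 N and horizontal distance between stylus_point and target_1 above 0.022 m and horizontal distance between stylus_point and target_2 above 0.022 m and horizontal distance between stylus_point and target_3 above 0.022 m).
It fails at once if the robot touches the display (contact force between the arm and display above 0.5 N).
It fails at once if the fingers touch the display (contact force between the fingers and display above 0.5 N).
It fails at once if a bystander is moved by more than 30 mm (distance of any of wipe_pack, uv_meter, tape_roll from where it was at the start of the episode above 0.03 m).
It also fails if it takes over 66 s, if anything falls off the work surface, if the arm or the gripper's body presses on something with over 40 N, if the wrist force passes 120 N, or if a joint passes its speed limit or range.

## Working session

There is one attempt and no reset: what is moved stays moved. The work goes in short steps, Python scripts to look and compute and a tool call to move; the robot and the scene stay as the last step left them, time stands still between calls to the robot, and variables do not carry over. Pictures are saved under pics/ and viewed, at most 10 in all, crops included, and the job is handed in when it is done.

Besides the shell and the picture viewer there is one more tool, called as name(argument=value, ...), one argument or row to a line, values as JSON. step_arm: Moves the arm, as the interface text tells. Its arguments: {"type":"object","properties":{"commands":{"type":"array"},"newtons":{"type":"number"}},"required":["commands"]}

```bash
mkdir -p pics; ls; cat > h.py <<'E'
import numpy as np, cv2
from workcell import readout, vision, robot
def cam(n):
    im=vision.get_image(n); h=im['color'].shape[0]
    im['f']=h/2/np.tan(np.radians(im['fovy'])/2); im['R']=np.array(im['R']); im['t']=np.array(im['t']); return im
def ray(im,u,v):
    d=im['R'].T@np.array([(u-im['cx'])/im['f'],(v-im['cy'])/im['f'],1.]); return -im['R'].T@im['t'],d
def onz(im,u,v,z):
    c,d=ray(im,u,v); return c+d*(z-c[2])/d[2]
def rng(im,u,v):
    c,d=ray(im,u,v); return c+d*im['range_z'][int(round(v)),int(round(u))]
def proj(im,X):
    p=im['R']@np.array(X)+im['t']; return im['f']*p[0]/p[2]+im['cx'],im['f']*p[1]/p[2]+im['cy']
E
python3 - <<'E'
from h import *
import pickle
o=readout.get_obs(); print({k:np.round(v,3).tolist() for k,v in o.items()})
for n in('scene','top','wrist'):
    im=cam(n); cv2.imwrite(f'pics/{n}0.png',im['color']); print(n,im['fovy'],im['cx'],im['cy'],np.round(-im['R'].T@im['t']),im['R'].round(2).tolist())
    pickle.dump(im,open(n+'.pkl','wb'))
E
```

```text
pics
{'time_s': 0.0, 'qpos': [-1.366, 0.277, -0.028, 1.268, -0.0, 1.467], 'qvel': [-0.0, 0.002, 0.0, 0.001, -0.0, 0.0], 'tau': [0.001, -44.552, 29.52, 0.017, -0.0, 0.0], 'tcp_pos': [189.165, -594.867, 230.164], 'tcp_rot': [[0.953, 0.303, -0.0], [0.303, -0.953, 0.002], [0.0, -0.002, -1.0]], 'contact_force': [-1.003, 0.595, 0.571], 'wrist_torque': [-0.011, -0.027, 0.027], 'finger_force': 0.0, 'finger_gap': 85.257}
scene 57.05465035692794 320.1095582422326 200.09117686748942 [ 155. -844.  748.] [[0.9, -0.43, -0.0], [-0.25, -0.52, -0.81], [0.35, 0.73, -0.58]]
top 51.63446814778777 321.2574666500829 206.21037372984443 [ 375.  -32. 1566.] [[0.03, -1.0, 0.01], [-0.99, -0.03, -0.12], [0.12, -0.01, -0.99]]
wrist 62.234725173274285 316.3173629728344 201.31992568946833 [ 260. -573.  373.] [[0.3, -0.95, -0.0], [-0.91, -0.29, 0.29], [-0.28, -0.09, -0.96]]
```

View pics/scene0.png

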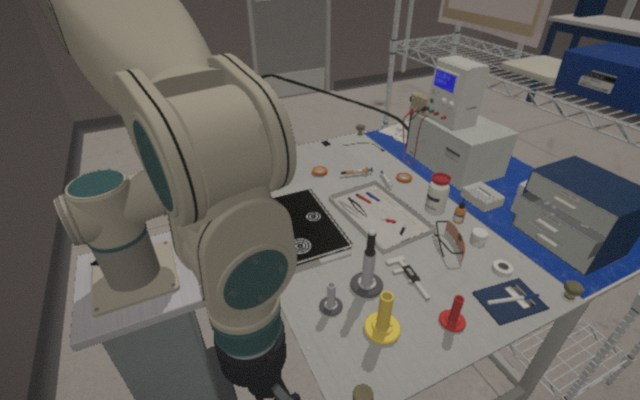

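View pics/top0.png

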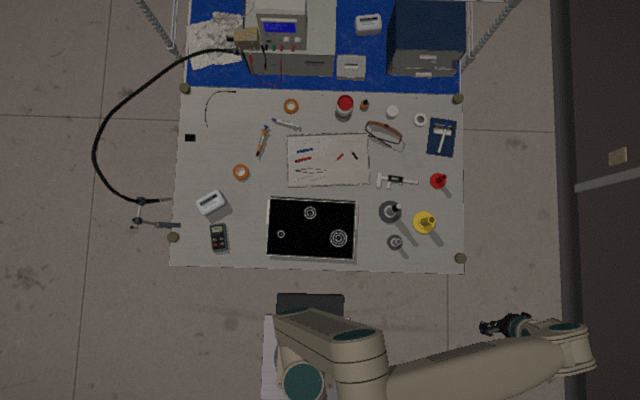

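Scene picture: the candidates for the stand are the dark stand holding the stylus (367,285; stylus top 370,235), a small grey one (331,303), a yellow one (383,325) and a red one (453,318). In the top picture these are at (390,211), (395,242), (424,222) and (438,181). I choose the larger dark one that holds the stylus. Targets in top: one ring (281,234), two rings (310,213), three rings (338,238).

```bash
python3 - <<'E'
from h import *
import pickle
t=pickle.load(open('top.pkl','rb')); s=pickle.load(open('scene.pkl','rb'))
a=cv2.resize(t['color'][185:265,260:460],None,fx=4,fy=4,interpolation=cv2.INTER_CUBIC)
b=cv2.resize(s['color'][215:325,300:420],None,fx=2.9,fy=2.9,interpolation=cv2.INTER_CUBIC)
c=np.zeros((320+b.shape[0]*0+b.shape[0]*0+0,0,3),np.uint8)
H=max(a.shape[0],0)
can=np.zeros((320+270,800,3),np.uint8); can[:320]=a
b=cv2.resize(s['color'][225:325,300:420],None,fx=2.7,fy=2.7,interpolation=cv2.INTER_CUBIC); can[320:590,:324]=b
cv2.imwrite('pics/crop1.png',can)
# targets on glass z=24
for n,(u,v) in dict(t1=(281,234),t2=(310,213),t3=(338,238)).items():
    print(n,onz(t,u,v,24).round(1),rng(t,u,v).round(1))
# points by range: cloud around stand
for im,(u0,u1,v0,v1) in((t,(372,412,190,232)),(s,(340,400,220,300))):
    P=np.array([rng(im,u,v) for v in range(v0,v1) for u in range(u0,u1) if im['range_z'][v,u]>0])
    for lo,hi in((5,20),(60,112),(125,155),(160,200)):
        q=P[(P[:,2]>lo)&(P[:,2]<hi)]; print(lo,len(q), np.median(q,0).round(1) if len(q) else '', (q.min(0).round(),q.max(0).round()) if len(q) else '')
E
```

```text
t1 [449.6 105.   24. ] [449.6 104.9  25. ]
t2 [ 5.314e+02 -4.000e-01  2.400e+01] [ 5.315e+02 -4.000e-01  2.250e+01]
t3 [ 440.9 -107.6   24. ] [ 441.  -107.7   21.7]
5 391 [ 540.3 -297.8   10.7] (array([ 472., -384.,    5.]), array([ 632., -234.,   20.]))
60 22 [ 539.2 -290.4   87.8] (array([ 532., -306.,   64.]), array([ 556., -287.,  110.]))
125 21 [ 540.4 -295.1  130.3] (array([ 533., -311.,  125.]), array([ 556., -289.,  154.]))
160 35 [ 545.7 -299.1  186.4] (array([ 538., -310.,  166.]), array([ 554., -292.,  194.]))
5 867 [ 556.4 -295.2   11.3] (array([ 504., -348.,    5.]), array([768., -48.,  20.]))
60 220 [ 536.2 -316.5   91.4] (array([ 497., -435.,   60.]), array([ 560., -295.,  112.]))
125 88 [ 541.6 -310.7  138.5] (array([ 534., -316.,  125.]), array([ 557., -293.,  154.]))
160 108 [ 542.6 -309.7  180.1] (array([ 536., -315.,  160.]), array([ 554., -297.,  191.]))
```

View pics/crop1.png

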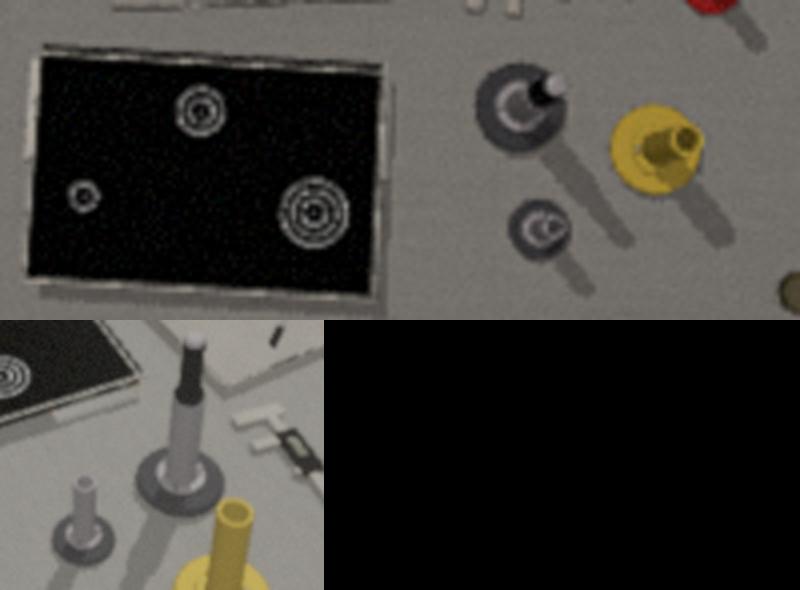

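The crop confirms the choice: the large dark foot with the aluminium tube holds the stylus, with its black collar resting on the mouth. I'm moving closer to use the wrist camera.

step_arm(
  commands=[
    [[0.06,-0.024,-0.02],0,1],
    [[0.12,-0.048,-0.04],0,1],
    [[0.18,-0.072,-0.06],0,1],
    [[0.24,-0.096,-0.08],0,1],
    [[0.28,-0.11,-0.08],0,1],
  ],
)

```text
time_s: 0.78
tcp_pos: [424.4, -405.1, 312.7]
tcp_rot: [[0.953, 0.303, 0.002], [0.303, -0.953, -0.002], [0.001, 0.002, -1.0]]
contact_force: [0.0, -0.6, -0.5]
finger_gap: 85.5
finger_force: 0.0
```

step_arm(
  commands=[
    [[0.05,-0.02,0],0,1],
    [[0.09,-0.038,0],0,1],
    [[0.09,-0.038,0],0,1],
    [[0.09,-0.038,0],0,1],
  ],
)

```text
time_s: 1.27
tcp_pos: [496.8, -342.5, 310.9]
tcp_rot: [[0.953, 0.303, -0.001], [0.303, -0.953, 0.0], [-0.001, -0.0, -1.0]]
contact_force: [-0.6, -0.3, 0.3]
finger_gap: 85.1
finger_force: 0.0
```

```bash
python3 - <<'E'
from h import *
import pickle
o=readout.get_obs(); print({k:np.round(o[k],3).tolist() for k in('time_s','qpos','tcp_pos','tcp_rot','contact_force')})
im=cam('wrist'); cv2.imwrite('pics/w1.png',im['color']); pickle.dump(im,open('w1.pkl','wb'))
print(proj(im,[545,-301,189]),proj(im,[545,-301,118]),proj(im,[545,-301,12]))
E
```

```text
{'time_s': 1.275, 'qpos': [-0.71, 0.209, 0.054, 1.416, -0.001, 2.123], 'tcp_pos': [496.757, -342.48, 310.925], 'tcp_rot': [[0.953, 0.303, -0.001], [0.303, -0.953, 0.0], [-0.001, -0.0, -1.0]], 'contact_force': [-0.636, -0.342, 0.271]}
(np.float64(283.5778362628547), np.float64(121.15534148976968)) (np.float64(290.3979657562042), np.float64(116.6963668186608)) (np.float64(296.54359233271947), np.float64(112.67837958403476))
```

View pics/w1.png

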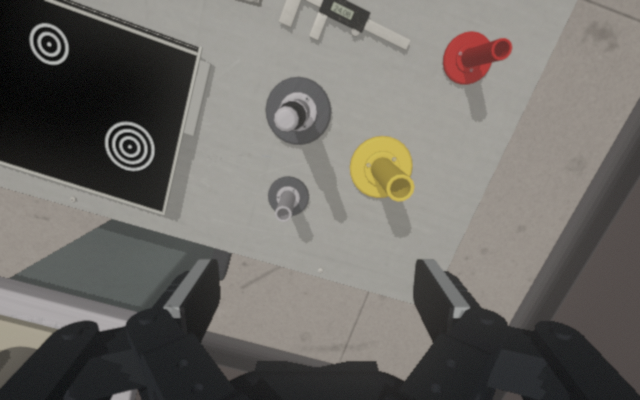

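The wrist picture shows the stylus top at (286,119), its foot at (298,110), the small grey stand (287,196), yellow (385,170), red (468,57), target two (49,44) and target three (130,146). Next I'll fit these precisely.

```bash
cat >> h.py <<'E'
def ringfit(im,u,v,r,z,thr=110):
    """centre of the pale ring pattern near (u,v): circle fit on plane z of the outermost contour"""
    u0,v0=max(0,int(u-r)),max(0,int(v-r)); g=cv2.cvtColor(im['color'],cv2.COLOR_BGR2GRAY)[v0:int(v+r),u0:int(u+r)]
    m=(g>thr).astype(np.uint8); out=[]
    for c in cv2.findContours(m,cv2.RETR_LIST,cv2.CHAIN_APPROX_NONE)[0]:
        if len(c)<12: continue
        P=np.array([onz(im,p[0]+u0,p[1]+v0,z)[:2] for p in c[:,0]])
        s=np.linalg.lstsq(np.c_[2*P,np.ones(len(P))],(P**2).sum(1),rcond=None)[0]
        R=np.sqrt(s[2]+s[:2]@s[:2]); res=np.std(np.linalg.norm(P-s[:2],axis=1)-R)
        if res<1.5: out.append((s[:2].round(1).tolist(),round(2*R,1),round(res,2)))
    return out
def tri(*rs):
    A=np.zeros((3,3));b=np.zeros(3)
    for c,d in rs:
        d=d/np.linalg.norm(d);M=np.eye(3)-np.outer(d,d);A+=M;b+=M@c
    return np.linalg.solve(A,b)
E
python3 - <<'E'
from h import *
import pickle
w,t,s=[pickle.load(open(n+'.pkl','rb')) for n in('w1','top','scene')]
for uv in((49,44),(130,146)):
    print('targ',uv); [print(x) for x in ringfit(w,*uv,32,24)]
g=cv2.cvtColor(w['color'],cv2.COLOR_BGR2GRAY)
# foot: dark pixels
sub=g[65:155,255:340]; m=((sub<100)).astype(np.uint8)
c=max(cv2.findContours(m,cv2.RETR_EXTERNAL,cv2.CHAIN_APPROX_NONE)[0],key=cv2.contourArea)
P=np.array([onz(w,p[0]+255,p[1]+65,12)[:2] for p in c[:,0]])
print('foot hull mec',cv2.minEnclosingCircle(P.astype(np.float32)))
# stylus top, pale end
sub=g[95:140,265:315]; 
for th in(140,150,160,170):
  for c in cv2.findContours((sub>th).astype(np.uint8),cv2.RETR_EXTERNAL,cv2.CHAIN_APPROX_NONE)[0]:
    if cv2.contourArea(c)>100: 
        (x,y),(aa,bb),_=cv2.fitEllipse(c);x+=265;y+=95;print(th,x,y,aa,bb,onz(w,x,y,189).round(1),tri(ray(w,x,y),ray(t,399,205.8)).round(1), tri(ray(w,x,y),ray(s,300+194/2.7-.4,225+19/2.7-.4)).round(1))
z=w['range_z'][105:132,272:300]; print(z.min(),np.median(z))
P=np.array([rng(w,u,v) for v in range(95,135) for u in range(268,305)]);q=P[P[:,2]>175];print(len(q),q.mean(0),q.min(0),q.max(0))
E
```

```text
targ (49, 44)
([532.0, 0.6], np.float64(20.0), np.float64(0.29))
([532.0, 0.5], np.float64(25.9), np.float64(0.32))
([532.0, 0.6], np.float64(38.1), np.float64(0.28))
([532.1, 0.5], np.float64(43.9), np.float64(0.33))
targ (130, 146)
([439.9, -108.0], np.float64(19.8), np.float64(0.32))
([439.9, -107.9], np.float64(25.9), np.float64(0.34))
([439.9, -108.0], np.float64(38.0), np.float64(0.34))
([439.9, -108.0], np.float64(44.1), np.float64(0.34))
([439.9, -108.0], np.float64(56.1), np.float64(0.36))
([439.9, -108.1], np.float64(62.2), np.float64(0.33))
foot hull mec ((546.7554321289062, -302.6934509277344), 41.57966995239258)
140 269.96615982055664 128.7280044555664 11.95691967010498 29.33047103881836 [ 536.2 -292.4  189. ] [ 541.9 -295.5  226.8] [ 541.2 -297.1  187.5]
140 285.1807975769043 117.94623184204102 21.750625610351562 22.408586502075195 [ 547.7 -301.5  189. ] [ 547.7 -301.7  190.3] [ 547.2 -301.   185.2]
140 295.5613040924072 112.07339286804199 32.8932991027832 37.16368865966797 [ 554.4 -307.9  189. ] [ 552.1 -307.1  160.2] [ 550.3 -304.6  185.6]
150 284.9253749847412 117.61080741882324 20.347185134887695 21.251867294311523 [ 547.9 -301.3  189. ] [ 547.8 -301.5  190.6] [ 547.3 -300.8  185. ]
150 295.8343811035156 111.86125946044922 32.63120651245117 36.229366302490234 [ 554.6 -308.1  189. ] [ 552.3 -307.3  159.3] [ 550.4 -304.7  185.6]
160 284.5360622406006 117.45998001098633 18.86165428161621 20.28353500366211 [ 547.9 -300.9  189. ] [ 547.8 -301.3  191.3] [ 547.4 -300.5  184.8]
170 284.45711517333984 117.3987865447998 16.1272029876709 19.171323776245117 [ 547.9 -300.9  189. ] [ 547.8 -301.3  191.4] [ 547.4 -300.4  184.7]
0.0 258.77
532 [ 547.83120722 -302.5921327   191.04887552] [ 537.19870715 -320.4128827   175.65988389] [ 567.86562708 -291.83572911  453.61186151]
```

step_arm(
  commands=[
    [[0.03,-0.012,0],0,1],
    [[0.0603,-0.0233,0],0,1],
    [[0.0603,-0.0233,0.04],0,1],
    [[0.0603,-0.0233,0.08],0,1],
    [[0.0603,-0.0233,0.08],0,1],
  ],
)

```text
time_s: 1.95
tcp_pos: [544.2, -301.4, 227.4]
tcp_rot: [[0.954, 0.301, -0.007], [0.301, -0.954, 0.005], [-0.005, -0.007, -1.0]]
contact_force: [0.9, 0.7, -0.3]
finger_gap: 85.2
finger_force: 0.0
```

```bash
python3 - <<'E'
from h import *
o=readout.get_obs(); print(np.round(o['tcp_pos'],1),np.round(o['tcp_rot'],3).tolist())
w=cam('wrist'); cv2.imwrite('pics/w2.png',w['color'])
x,y=map(int,proj(w,[547.3,-301.8,189])); print(x,y)
g=cv2.cvtColor(w['color'],cv2.COLOR_BGR2GRAY); u0,v0=x-45,y-45; sub=g[v0:y+45,u0:x+45]
for th in(130,150,170):
  for c in cv2.findContours((sub>th).astype(np.uint8),cv2.RETR_EXTERNAL,cv2.CHAIN_APPROX_NONE)[0]:
    if cv2.contourArea(c)>200: 
        (a,b),(aa,bb),_=cv2.fitEllipse(c);a+=u0;b+=v0;print(th,a,b,aa,bb,onz(w,a,b,189).round(1),rng(w,a,b).round(1))
E
```

```text
[ 544.2 -301.4  227.4] [[0.954, 0.301, -0.007], [0.301, -0.954, 0.005], [-0.005, -0.007, -1.0]]
318 227
130 304.3764705657959 260.59141540527344 20.8643856048584 26.017498016357422 [ 524.2 -300.5  189. ] [ 441.7 -318.7   27.1]
130 317.10294342041016 228.06278610229492 98.27449798583984 108.7106704711914 [ 546.7 -301.4  189. ] [ 547.3 -301.2  190.7]
150 336.89392471313477 257.4471206665039 19.81781578063965 44.40592575073242 [ 532.2 -318.6  189. ] [ 4.442e+02 -3.587e+02 -2.000e-01]
150 356.56920623779297 206.08926010131836 14.237010955810547 65.23208618164062 [ 566.5 -318.9  189. ] [ 514.7 -359.2    1.1]
150 294.8950729370117 230.58185958862305 60.23290252685547 90.81097412109375 [ 541.2 -289.5  189. ] [ 463.2 -299.2    1. ]
170 316.83068084716797 224.89574813842773 23.638946533203125 25.550052642822266 [ 548.5 -300.7  189. ] [ 548.4 -300.7  188.5]
```

View pics/w2.png

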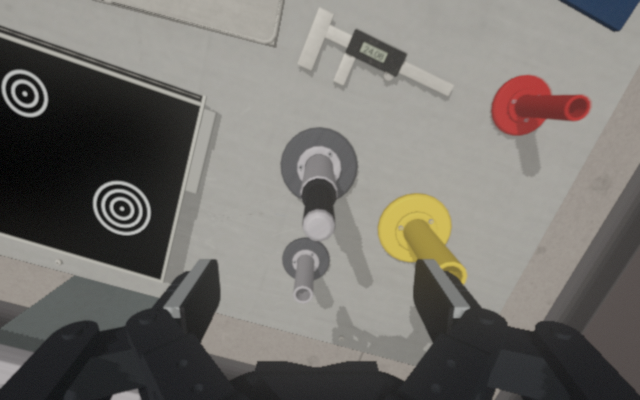

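The picture shows the stylus end at (318,222), centred between the fingers. Descending.

step_arm(
  commands=[
    [[0,0,0.03],0,1],
    [[0,0,0.06],0,1],
    [[0,0,0.088],0,1],
    [[0,0,0.088],0,1],
    [[0,0,0.088],0,1],
  ],
)

```text
time_s: 2.62
tcp_pos: [548.8, -303.5, 146.0]
tcp_rot: [[0.953, 0.302, 0.003], [0.302, -0.953, -0.002], [0.002, 0.003, -1.0]]
contact_force: [-0.7, -0.2, -0.4]
finger_gap: 85.7
finger_force: 0.0
```

step_arm(
  commands=[
    [[0,0,0.004],0,1],
    [[0,0,0.004],0,-0.2],
    [[0,0,0.004],0,-0.6],
    [[0,0,0.004],0,-1],
    [[0,0,0.004],0,-1],
  ],
  newtons=40,
)

```text
time_s: 3.25
tcp_pos: [547.6, -301.9, 139.4]
tcp_rot: [[0.953, 0.303, 0.0], [0.303, -0.953, 0.0], [0.0, -0.0, -1.0]]
contact_force: [-1.3, 0.8, 0.8]
finger_gap: 19.2
finger_force: 39.0
```

step_arm(
  commands=[
    [[0,0,0],0,-1],
    [[0,0,0],0,-1],
    [[0,0,0],0,-1],
    [[0,0,0],0,-1],
  ],
)

```text
time_s: 3.75
tcp_pos: [547.6, -301.9, 139.4]
tcp_rot: [[0.953, 0.303, 0.0], [0.303, -0.953, 0.0], [0.0, -0.0, -1.0]]
contact_force: [0.5, 1.1, 2.2]
finger_gap: 18.9
finger_force: 39.1
```

The grip holds (gap 18.9 mm, 39 N). The home TCP is (547.6, -301.9, 139.4), so the tip is 121.4 mm below the TCP. Lifting slowly.

step_arm(
  commands=[
    [[0,0,-0.015],0,-1],
    [[0,0,-0.04],0,-1],
    [[0,0,-0.065],0,-1],
    [[0,0,-0.095],0,-1],
    [[0,0,-0.13],0,-1],
  ],
)

```text
time_s: 4.38
tcp_pos: [547.2, -302.0, 270.4]
tcp_rot: [[0.953, 0.303, -0.001], [0.303, -0.953, 0.0], [-0.001, -0.0, -1.0]]
contact_force: [0.1, 0.4, -1.1]
finger_gap: 19.2
finger_force: 39.1
```

step_arm(
  commands=[
    [[0,0,0],0,-1],
    [[0,0,0],0,-1],
    [[0,0,0],0,-1],
  ],
)

```text
time_s: 4.75
tcp_pos: [546.6, -301.5, 267.5]
tcp_rot: [[0.953, 0.303, -0.003], [0.303, -0.953, 0.002], [-0.002, -0.003, -1.0]]
contact_force: [1.1, 0.6, -0.5]
finger_gap: 19.1
finger_force: 39.1
```

```bash
python3 - <<'E'
from h import *
import pickle
o=readout.get_obs(); print(np.round(o['tcp_pos'],1),o['contact_force'])
a=cam('scene');b=cam('wrist');pickle.dump(a,open('s2.pkl','wb'));pickle.dump(b,open('w3.pkl','wb'))
p=np.array(o['tcp_pos'])
x,y=proj(a,p-[0,0,60]);X,Y=map(int,proj(b,p-[0,0,121])); print(x,y,X,Y)
x,y=int(x),int(y)
can=np.zeros((400,800,3),np.uint8)
ca=cv2.resize(a['color'][y-50:y+50,x-40:x+40],None,fx=4,fy=4); can[:,:320]=ca
cb=b['color'][:, 80:560]; can[:,320:]=cb; cv2.imwrite('pics/c3.png',can)
E
```

```text
[ 546.6 -301.5  267.5] [ 1.05014354  0.62458063 -0.51240208]
372.2533779967411 224.52158250521225 315 193
```

View pics/c3.png

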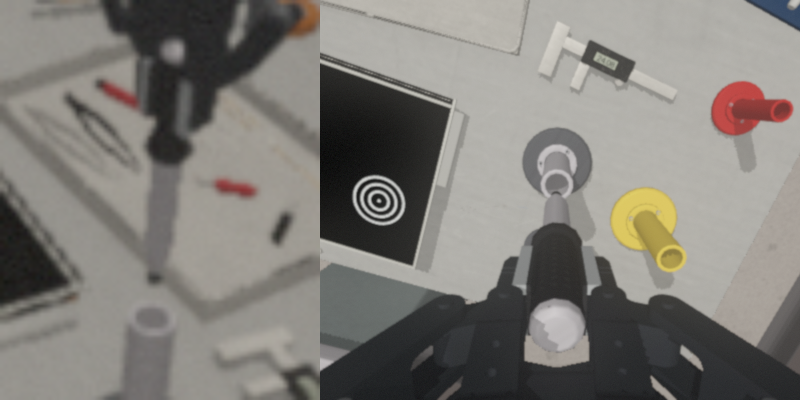

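The stylus is out of the tube, upright in the fingers, with its tip at wrist pixel (317,190) against a predicted (315,193). The tube mouth is at about (317,183). I'll swing over the display with the tip well above it, rolling to stay clear of the last joint's limit.

step_arm(
  commands=[
    [[0.005,-0.05,0],-1,-1],
    [[0.01,-0.11,0],-2,-1],
    [[0.015,-0.17,0],-3,-1],
    [[0.018,-0.23,0],-3,-1],
    [[0.02,-0.28,0],-3,-1],
  ],
)

```text
time_s: 5.48
tcp_pos: [480.4, -27.1, 268.6]
tcp_rot: [[0.747, 0.665, -0.001], [0.665, -0.747, 0.001], [-0.0, -0.001, -1.0]]
contact_force: [1.2, 0.6, -1.0]
finger_gap: 19.2
finger_force: 39.3
```

step_arm(
  commands=[
    [[0,0,0],0,-1],
    [[0,0,0],0,-1],
    [[0,0,0],0,-1],
  ],
)

```text
time_s: 5.85
tcp_pos: [482.1, -30.1, 269.1]
tcp_rot: [[0.748, 0.663, -0.0], [0.663, -0.748, -0.0], [-0.0, 0.0, -1.0]]
contact_force: [-0.7, -0.4, -0.1]
finger_gap: 19.1
finger_force: 39.5
```

```bash
cat > m.py <<'E'
from h import *
import sys
def mv(*goal):
    o=readout.get_obs(); p=np.array(o['tcp_pos']); R=np.array(o['tcp_rot'])
    print('t',round(o['time_s'],2),'tcp',p.round(1),'z',R[:,2].round(4),'F',np.round(o['contact_force'],1),'q6',round(o['qpos'][5],2))
    print('shift mm',(R.T@(np.array(goal)-p)).round(1))
if __name__=='__main__': mv(*map(float,sys.argv[1:4]))
E
python3 - <<'E'
from m import *
import pickle
mv(449.6,105,265)
w=cam('wrist');pickle.dump(w,open('w4.pkl','wb'));cv2.imwrite('pics/w4.png',w['color'])
for T,r in(((449.6,105,24),40),((532,.5,24),40),((440,-108,24),55)):
    u,v=proj(w,T); print(round(u),round(v))
    if 0<u<640 and 0<v<400: [print(x) for x in ringfit(w,u,v,r,24)]
w=pickle.load(open('w3.pkl','rb'));s=pickle.load(open('s2.pkl','rb'))
print('tip',tri(ray(w,317,191),ray(s,369.9,243.9)).round(1)); u,v=proj(w,[547,-302,118]);print('mouth',u,v,onz(w,317,183,118))
E
```

```text
t 5.85 tcp [482.1 -30.1 269.1] z [-2.e-04 -2.e-04 -1.e+00] F [-0.7 -0.4 -0.1] q6 2.22
shift mm [  65.3 -122.6    4.1]
207 108
([449.1, 107.2], np.float64(4.7), np.float64(0.29))
([449.2, 106.9], np.float64(19.0), np.float64(0.3))
([449.2, 107.1], np.float64(26.9), np.float64(0.31))
325 115
([532.3, 0.5], np.float64(4.8), np.float64(0.13))
([532.1, 0.1], np.float64(19.0), np.float64(0.29))
([532.2, 0.2], np.float64(26.9), np.float64(0.28))
([532.1, 0.3], np.float64(37.1), np.float64(0.31))
([532.1, 0.2], np.float64(45.0), np.float64(0.32))
([585.5, -2.1], np.float64(10.0), np.float64(1.44))
340 231
tip [ 547.9 -300.7  145.6]
mouth 316.7111364527092 185.06105676981164 [ 548.91541113 -301.66519549  118.        ]
```

step_arm(
  commands=[
    [[0.033,-0.045,0],0,-1],
    [[0.05,-0.09,0.02],0,-1],
    [[0.066,-0.124,0.05],0,-1],
    [[0.066,-0.124,0.08],0,-1],
    [[0.066,-0.124,0.1],0,-1],
  ],
)

```text
time_s: 6.52
tcp_pos: [448.3, 107.1, 167.8]
tcp_rot: [[0.748, 0.664, -0.002], [0.664, -0.748, -0.0], [-0.001, -0.001, -1.0]]
contact_force: [-0.3, -0.3, -1.6]
finger_gap: 18.8
finger_force: 39.7
```

step_arm(
  commands=[
    [[0,0,0],0,-1],
    [[0,0,0],0,-1],
    [[0,0,0],0,-1],
  ],
)

```text
time_s: 6.9
tcp_pos: [450.0, 107.2, 170.6]
tcp_rot: [[0.748, 0.664, 0.002], [0.664, -0.748, 0.0], [0.002, 0.001, -1.0]]
contact_force: [0.2, -0.1, -0.7]
finger_gap: 18.7
finger_force: 39.7
```

```bash
python3 m.py 449 106.5 142; python3 - <<'E'
from h import *
w=cam('wrist');cv2.imwrite('pics/w5.png',w['color'])
for T in((449.2,107,24),): u,v=proj(w,T);print(u,v);[print(x) for x in ringfit(w,u,v,45,24)]
E
```

```text
t 6.9 tcp [450.  107.2 170.6] z [ 2.4e-03  2.0e-04 -1.0e+00] F [ 0.2 -0.1 -0.7] q6 2.51
shift mm [-1.2 -0.2 28.6]
315.09022646930845 187.13792882793848
([449.1, 106.7], np.float64(4.8), np.float64(0.2))
([449.8, 107.2], np.float64(18.3), np.float64(0.95))
```

View pics/w5.png

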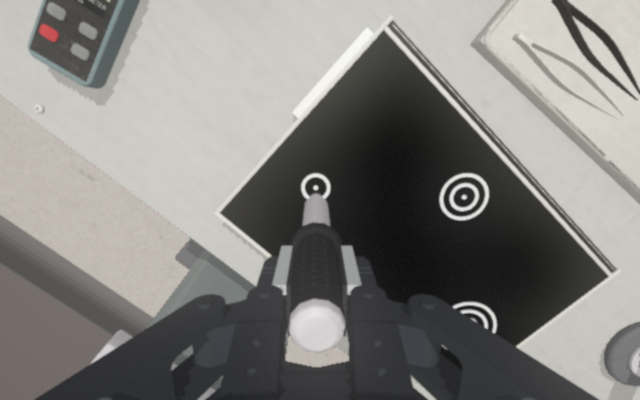

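Target one's dot is at (315,187), with the stylus tip right above it at about (316,197). Creeping down.

step_arm(
  commands=[
    [[-0.001,0,0.008],0,-1],
    [[-0.001,0,0.016],0,-1],
    [[-0.001,0,0.02],0,-1],
    [[-0.001,0,0.023],0,-1],
    [[-0.001,0,0.025],0,-1],
  ],
)

```text
time_s: 7.58
tcp_pos: [447.9, 106.8, 144.2]
tcp_rot: [[0.747, 0.664, -0.0], [0.664, -0.747, 0.0], [-0.0, -0.0, -1.0]]
contact_force: [-0.9, 0.3, 0.5]
finger_gap: 19.2
finger_force: 39.8
```

step_arm(
  commands=[
    [[0,0,0.001],0,-1],
    [[0,0,0.002],0,-1],
    [[0,0,0.003],0,-1],
    [[0,0,0.003],0,-1],
  ],
)

```text
time_s: 8.07
tcp_pos: [447.9, 106.8, 141.4]
tcp_rot: [[0.747, 0.664, -0.0], [0.664, -0.747, 0.0], [0.0, -0.0, -1.0]]
contact_force: [-1.2, -0.1, 1.5]
finger_gap: 19.0
finger_force: 40.0
```

step_arm(
  commands=[
    [[0,0,0.001],0,-1],
    [[0,0,0.002],0,-1],
    [[0,0,0.002],0,-1],
    [[0,0,0.002],0,-1],
    [[0,0,0.002],0,-1],
  ],
)

```text
time_s: 8.7
tcp_pos: [448.0, 106.8, 139.4]
tcp_rot: [[0.747, 0.664, 0.0], [0.664, -0.747, 0.0], [0.0, -0.0, -1.0]]
contact_force: [-1.4, 0.5, 2.6]
finger_gap: 19.1
finger_force: 40.0
```

```bash
python3 - <<'E'
from h import *
import pickle
z=[]
for i in range(6): cam('wrist'); z.append(readout.get_obs()['contact_force'])
print(np.mean(z,0)); w=cam('wrist'); cv2.imwrite('pics/c6.png',cv2.resize(w['color'][140:240,250:390],None,fx=4,fy=4,interpolation=cv2.INTER_CUBIC))
E
python3 m.py 531.3 0 175
```

```text
[-0.62000155  0.44866825  2.00448204]
t 9.05 tcp [448.  106.8 139.3] z [ 0.  0. -1.] F [-0.3  1.7  1.5] q6 2.51
shift mm [ -8.6 135.2 -35.7]
```

View pics/c6.png

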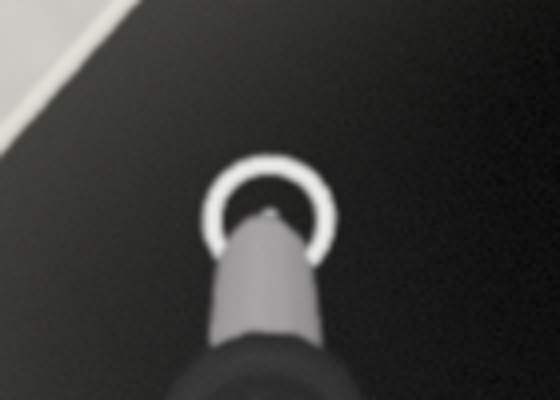

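The crop shows the tip inside the one ring, right at its dot, held over 1 s at about 2.3 N. Lifting and moving to target two.

step_arm(
  commands=[
    [[0,0,-0.02],0,-1],
    [[0,0,-0.036],0,-1],
    [[-0.004,0.06,-0.036],0,-1],
    [[-0.006,0.1,-0.036],0,-1],
    [[-0.0085,0.135,-0.036],0,-1],
  ],
)

```text
time_s: 9.68
tcp_pos: [532.6, -1.3, 175.7]
tcp_rot: [[0.748, 0.664, 0.001], [0.664, -0.748, -0.001], [0.0, 0.001, -1.0]]
contact_force: [-0.4, 0.1, -1.9]
finger_gap: 19.2
finger_force: 39.8
```

step_arm(
  commands=[
    [[0,0,0],0,-1],
    [[0,0,0],0,-1],
    [[0,0,0],0,-1],
    [[0,0,0],0,-1],
  ],
)

```text
time_s: 10.18
tcp_pos: [530.7, 0.9, 175.3]
tcp_rot: [[0.747, 0.665, -0.0], [0.665, -0.747, 0.0], [-0.0, -0.0, -1.0]]
contact_force: [-0.2, 0.5, 0.1]
finger_gap: 19.2
finger_force: 39.8
```

```bash
python3 m.py 531.3 0 140.5
```

```text
t 10.18 tcp [530.7   0.9 175.3] z [-2.e-04  0.e+00 -1.e+00] F [-0.2  0.5  0.1] q6 2.29
shift mm [-0.2  1.  34.8]
```

step_arm(
  commands=[
    [[0,0.001,0.012],0,-1],
    [[0,0.001,0.022],0,-1],
    [[0,0.001,0.027],0,-1],
    [[0,0.001,0.03],0,-1],
    [[0,0.001,0.032],0,-1],
  ],
)

```text
time_s: 10.8
tcp_pos: [531.8, -0.5, 143.3]
tcp_rot: [[0.747, 0.664, -0.0], [0.664, -0.747, 0.0], [-0.0, -0.0, -1.0]]
contact_force: [-0.4, 0.2, -0.4]
finger_gap: 19.2
finger_force: 40.0
```

step_arm(
  commands=[
    [[0,0,0.0015],0,-1],
    [[0,0,0.003],0,-1],
    [[0,0,0.0035],0,-1],
    [[0,0,0.0035],0,-1],
    [[0,0,0.0035],0,-1],
  ],
)

```text
time_s: 11.42
tcp_pos: [532.1, -0.5, 140.0]
tcp_rot: [[0.747, 0.664, 0.0], [0.664, -0.747, 0.0], [0.0, 0.0, -1.0]]
contact_force: [-1.6, -0.1, 2.3]
finger_gap: 18.9
finger_force: 40.1
```

step_arm(
  commands=[
    [[0,0,0],0,-1],
    [[0,0,0],0,-1],
    [[0,0,0],0,-1],
  ],
)

```text
time_s: 11.8
tcp_pos: [532.0, -0.6, 139.9]
tcp_rot: [[0.747, 0.664, 0.0], [0.664, -0.747, -0.0], [0.0, 0.0, -1.0]]
contact_force: [-0.4, 0.2, 0.6]
finger_gap: 18.8
finger_force: 40.1
```

```bash
python3 - <<'E'
from h import *
z=[]
for i in range(6): w=cam('wrist'); z.append(readout.get_obs()['contact_force'])
print(np.mean(z,0)); cv2.imwrite('pics/c7.png',cv2.resize(w['color'][140:240,250:390],None,fx=4,fy=4,interpolation=cv2.INTER_CUBIC))
E
python3 m.py 439.3 -108.7 175
```

```text
[-1.16633655  0.41418506  2.06865618]
t 12.1 tcp [532.   -0.6 139.8] z [ 1.e-04 -1.e-04 -1.e+00] F [-0.4  0.2  1.8] q6 2.29
shift mm [-141.1   19.2  -35.2]
```

View pics/c7.png

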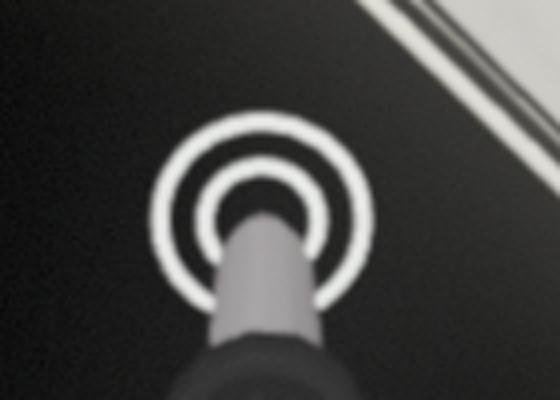

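The tip is at the centre of the two-ring target at about 2 N. On to target three.

step_arm(
  commands=[
    [[0,0,-0.02],0,-1],
    [[0,0,-0.035],0,-1],
    [[-0.06,0.008,-0.035],0,-1],
    [[-0.11,0.015,-0.035],0,-1],
    [[-0.141,0.019,-0.035],0,-1],
  ],
)

```text
time_s: 12.72
tcp_pos: [437.9, -109.6, 174.9]
tcp_rot: [[0.748, 0.664, 0.0], [0.664, -0.748, -0.0], [-0.0, 0.0, -1.0]]
contact_force: [0.4, -0.4, -0.6]
finger_gap: 18.8
finger_force: 39.8
```

step_arm(
  commands=[
    [[0,0,0],0,-1],
    [[0,0,0],0,-1],
    [[0,0,0],0,-1],
    [[0,0,0],0,-1],
  ],
)

```text
time_s: 13.22
tcp_pos: [439.7, -107.9, 174.8]
tcp_rot: [[0.746, 0.665, 0.0], [0.665, -0.746, 0.0], [0.0, -0.0, -1.0]]
contact_force: [0.1, -0.0, -0.3]
finger_gap: 18.9
finger_force: 39.8
```

```bash
python3 m.py 439.3 -108.7 140
```

```text
t 13.22 tcp [ 439.7 -107.9  174.8] z [ 1.e-04  1.e-04 -1.e+00] F [ 0.1 -0.  -0.3] q6 2.03
shift mm [-0.9  0.3 34.8]
```

step_arm(
  commands=[
    [[0,0,0.012],0,-1],
    [[0,0,0.022],0,-1],
    [[0,0,0.027],0,-1],
    [[0,0,0.03],0,-1],
    [[0,0,0.032],0,-1],
  ],
)

```text
time_s: 13.85
tcp_pos: [439.0, -108.4, 142.8]
tcp_rot: [[0.747, 0.664, -0.0], [0.664, -0.747, 0.0], [-0.0, -0.0, -1.0]]
contact_force: [-0.3, 0.1, 0.7]
finger_gap: 18.8
finger_force: 40.1
```

step_arm(
  commands=[
    [[0,0,0.0015],0,-1],
    [[0,0,0.003],0,-1],
    [[0,0,0.0035],0,-1],
    [[0,0,0.0035],0,-1],
    [[0,0,0.0035],0,-1],
  ],
)

```text
time_s: 14.48
tcp_pos: [439.3, -108.5, 139.5]
tcp_rot: [[0.747, 0.664, 0.0], [0.664, -0.747, -0.0], [0.0, 0.0, -1.0]]
contact_force: [-0.1, 1.3, 2.2]
finger_gap: 18.9
finger_force: 40.2
```

step_arm(
  commands=[
    [[0,0,0],0,-1],
    [[0,0,0],0,-1],
    [[0,0,0],0,-1],
  ],
)

```text
time_s: 14.85
tcp_pos: [439.3, -108.5, 139.4]
tcp_rot: [[0.747, 0.664, 0.0], [0.664, -0.747, -0.0], [0.0, 0.0, -1.0]]
contact_force: [-0.5, 0.8, 1.2]
finger_gap: 19.2
finger_force: 40.2
```

```bash
python3 - <<'E'
from h import *
z=[]
for i in range(6): w=cam('wrist'); z.append(readout.get_obs()['contact_force'])
print(np.mean(z,0)); cv2.imwrite('pics/c8.png',cv2.resize(w['color'][140:240,250:390],None,fx=4,fy=4,interpolation=cv2.INTER_CUBIC))
E
python3 m.py 547.6 -301.9 270
```

```text
[-0.8267988   0.22385303  1.6574378 ]
t 15.15 tcp [ 439.3 -108.5  139.3] z [ 1.e-04 -1.e-04 -1.e+00] F [-0.8  0.7  1.9] q6 2.03
shift mm [ -47.5  216.6 -130.6]
```

View pics/c8.png

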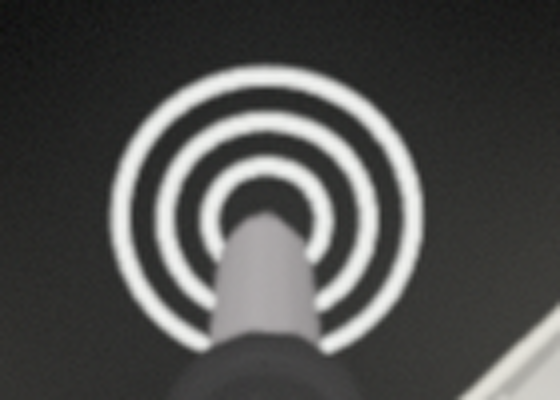

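The tip is at the centre of the three-ring target. That was picture 10, so from here I use numbers only. Lifting and going back above the stand with the original roll.

step_arm(
  commands=[
    [[0,0,-0.03],0,-1],
    [[0,0,-0.07],0,-1],
    [[0,0,-0.11],0,-1],
    [[0,0,-0.131],0,-1],
    [[0,0,-0.131],0,-1],
  ],
)

```text
time_s: 15.78
tcp_pos: [440.7, -109.1, 271.9]
tcp_rot: [[0.747, 0.664, 0.004], [0.664, -0.747, -0.002], [0.002, 0.004, -1.0]]
contact_force: [-0.5, 0.6, -1.8]
finger_gap: 18.8
finger_force: 39.9
```

step_arm(
  commands=[
    [[-0.012,0.05,0],1,-1],
    [[-0.024,0.1,0],2,-1],
    [[-0.035,0.15,0],3,-1],
    [[-0.043,0.19,0],3,-1],
    [[-0.0475,0.2166,0],3,-1],
  ],
)

```text
time_s: 16.4
tcp_pos: [547.6, -303.3, 267.3]
tcp_rot: [[0.953, 0.302, -0.003], [0.302, -0.953, 0.002], [-0.002, -0.003, -1.0]]
contact_force: [-1.0, 0.1, -0.8]
finger_gap: 19.2
finger_force: 39.9
```

step_arm(
  commands=[
    [[0,0,0],0,-1],
    [[0,0,0],0,-1],
    [[0,0,0],0,-1],
    [[0,0,0],0,-1],
  ],
)

```text
time_s: 16.9
tcp_pos: [547.3, -301.0, 270.5]
tcp_rot: [[0.953, 0.304, 0.0], [0.304, -0.953, 0.0], [0.0, 0.0, -1.0]]
contact_force: [-0.8, 0.5, -2.6]
finger_gap: 18.7
finger_force: 39.9
```

```bash
python3 m.py 547.6 -301.9 255; python3 - <<'E'
from h import *
import pickle
o=readout.get_obs();p=np.array(o['tcp_pos']);w=cam('wrist');s=cam('scene');w3=pickle.load(open('w3.pkl','rb'))
pickle.dump((w,s),open('back.pkl','wb'))
print('pred tip w',proj(w,p-[0,0,121.4]),'mouth',proj(w,[547.6,-301.9,118]))
# image registration of fixed stylus in gripper: compare tip patch with picture taken right after lifting
g=lambda i:cv2.cvtColor(i['color'],cv2.COLOR_BGR2GRAY)
T=g(w3)[200:300,290:345]; r=cv2.matchTemplate(g(w)[190:310,275:360],T,cv2.TM_CCOEFF_NORMED);_,m,_,l=cv2.minMaxLoc(r);print('stylus shift px since lift',l[0]-15,l[1]-10,m)
T=g(w3)[130:180,285:350]; r=cv2.matchTemplate(g(w)[100:200,260:380],T,cv2.TM_CCOEFF_NORMED);_,m,_,l=cv2.minMaxLoc(r);print('stand shift px',l[0]-25,l[1]-30,m)
E
```

```text
t 16.9 tcp [ 547.3 -301.   270.5] z [ 1.e-04  0.e+00 -1.e+00] F [-0.8  0.5 -2.6] q6 2.23
shift mm [ 0.   0.9 15.5]
pred tip w (np.float64(315.55243362512016), np.float64(193.891068605667)) mouth (np.float64(316.601641645435), np.float64(184.7112144728758))
stylus shift px since lift 0 0 0.9994649291038513
stand shift px 0 1 0.9853289127349854
```

The stylus has not moved in the grip (0 px), and the stand is where it was. Inserting.

step_arm(
  commands=[
    [[0,0.001,0.01],0,-1],
    [[0,0.001,0.02],0,-1],
    [[0,0.001,0.026],0,-1],
    [[0,0.001,0.026],0,-1],
    [[0,0.001,0.026],0,-1],
  ],
)

```text
time_s: 17.62
tcp_pos: [548.0, -302.9, 244.4]
tcp_rot: [[0.953, 0.303, 0.0], [0.303, -0.953, -0.0], [0.0, 0.0, -1.0]]
contact_force: [-0.1, -0.2, -1.2]
finger_gap: 18.9
finger_force: 39.9
```

step_arm(
  commands=[
    [[0,0,0.007],0,-1],
    [[0,0,0.012],0,-1],
    [[0,0,0.012],0,-1],
    [[0,0,0.012],0,-1],
  ],
)

```text
time_s: 18.12
tcp_pos: [547.9, -302.8, 232.3]
tcp_rot: [[0.953, 0.303, -0.0], [0.303, -0.953, 0.0], [-0.0, -0.0, -1.0]]
contact_force: [-0.2, -0.6, -0.3]
finger_gap: 18.8
finger_force: 39.9
```

```bash
python3 m.py 547.6 -301.9 140
```

```text
t 18.12 tcp [ 547.9 -302.8  232.3] z [-0.  0. -1.] F [-0.2 -0.6 -0.3] q6 2.23
shift mm [-0.  -1.  92.3]
```

step_arm(
  commands=[
    [[0,-0.001,0.008],0,-1],
    [[0,-0.001,0.018],0,-1],
    [[0,-0.001,0.028],0,-1],
    [[0,-0.001,0.036],0,-1],
    [[0,-0.001,0.04],0,-1],
  ],
)

```text
time_s: 18.75
tcp_pos: [547.2, -301.6, 191.3]
tcp_rot: [[0.953, 0.303, -0.001], [0.303, -0.953, 0.001], [-0.001, -0.001, -1.0]]
contact_force: [-0.6, 0.2, -1.1]
finger_gap: 19.3
finger_force: 39.9
```

step_arm(
  commands=[
    [[0,0,0.01],0,-1],
    [[0,0,0.02],0,-1],
    [[0,0,0.03],0,-1],
    [[0,0,0.04],0,-1],
    [[0,0,0.044],0,-1],
  ],
)

```text
time_s: 19.38
tcp_pos: [547.1, -301.5, 147.2]
tcp_rot: [[0.953, 0.303, -0.001], [0.303, -0.953, 0.001], [-0.001, -0.001, -1.0]]
contact_force: [0.9, 0.0, -0.9]
finger_gap: 18.8
finger_force: 39.9
```

step_arm(
  commands=[
    [[0,0,0.002],0,-1],
    [[0,0,0.004],0,-1],
    [[0,0,0.005],0,-1],
    [[0,0,0.005],0,-1],
  ],
)

```text
time_s: 19.88
tcp_pos: [547.7, -301.9, 143.5]
tcp_rot: [[0.953, 0.303, 0.0], [0.303, -0.953, -0.0], [0.0, 0.0, -1.0]]
contact_force: [-0.4, -0.9, -0.7]
finger_gap: 19.1
finger_force: 39.9
```

step_arm(
  commands=[
    [[0,0,0.001],0,-1],
    [[0,0,0.002],0,-1],
    [[0,0,0.003],0,-1],
    [[0,0,0.003],0,-1],
    [[0,0,0.003],0,-1],
  ],
)

```text
time_s: 20.5
tcp_pos: [547.6, -301.9, 140.3]
tcp_rot: [[0.953, 0.303, 0.0], [0.303, -0.953, -0.0], [0.0, 0.0, -1.0]]
contact_force: [0.7, -1.0, -0.9]
finger_gap: 19.1
finger_force: 39.9
```

step_arm(
  commands=[
    [[0,0,0.001],0,-1],
    [[0,0,0.001],0,-1],
    [[0,0,0.001],0,-0.6],
    [[0,0,0.001],0,0],
    [[0,0,0.001],0,0.5],
  ],
)

```text
time_s: 21.12
tcp_pos: [547.7, -301.9, 139.4]
tcp_rot: [[0.953, 0.303, 0.0], [0.303, -0.953, -0.0], [0.0, 0.0, -1.0]]
contact_force: [-0.6, -0.1, -1.3]
finger_gap: 53.9
finger_force: 0.0
```

step_arm(
  commands=[
    [[0,0,0],0,1],
    [[0,0,0],0,1],
    [[0,0,0],0,1],
    [[0,0,0],0,1],
  ],
)

```text
time_s: 21.62
tcp_pos: [547.6, -301.9, 139.3]
tcp_rot: [[0.953, 0.303, -0.0], [0.303, -0.953, 0.0], [-0.0, -0.0, -1.0]]
contact_force: [0.2, -0.3, -0.8]
finger_gap: 85.1
finger_force: 0.0
```

step_arm(
  commands=[
    [[0,0,-0.02],0,1],
    [[0,0,-0.05],0,1],
    [[0,0,-0.09],0,1],
    [[0,0,-0.09],0,1],
    [[0,0,-0.09],0,1],
  ],
)

```text
time_s: 22.25
tcp_pos: [547.4, -301.8, 229.0]
tcp_rot: [[0.953, 0.303, -0.0], [0.303, -0.953, 0.0], [-0.0, -0.0, -1.0]]
contact_force: [-0.1, 1.2, -0.5]
finger_gap: 85.1
finger_force: 0.0
```

```bash
python3 m.py 544.2 -301.4 227.4; python3 - <<'E'
from h import *
w=cam('wrist'); x,y=map(int,proj(w,[547.6,-301.5,189])); P=[]
for v in range(y-20,y+20):
    for u in range(x-20,x+20):
        q=rng(w,u,v)
        if 170<q[2]<215: P.append(q)
P=np.array(P); print(len(P),np.median(P,0).round(1),np.percentile(P[:,2],[5,50,95]).round(1))
old=cv2.imread('pics/top0.png'); t=cam('top'); d=cv2.absdiff(t['color'],old).max(2)
for n,(a,b,c,e) in dict(wipe=(190,218,195,230),meter=(220,255,205,232),tape=(160,182,230,252)).items(): print(n,(d[a:b,c:e]>40).sum())
E
```

```text
t 22.25 tcp [ 547.4 -301.8  229. ] z [-2.e-04  2.e-04 -1.e+00] F [-0.1  1.2 -0.5] q6 2.23
shift mm [-3.  -1.3  1.6]
957 [ 550.3 -301.9  188.4] [177.  188.4 189.9]
wipe 0
meter 0
tape 0
```

The stylus top is at 188.4–189 mm, which is fully home, and the bystanders have not moved. Handing in.

```bash
python3 -c "
from workcell import robot
print(robot.close_job())"
```

```text
the job is handed in; nothing more can be done
None
```

I touched targets one, two and three in order (about 2 N, roughly a second each), put the stylus back fully home in its stand and released it; the bystanders had not moved, and the job is handed in at about 22 s with no verdict shown.

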